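# Draw up the mate caddy's telescoping handle until its button clicks out

### The job

Two carrying caddies stand on the counter, each with a telescoping handle. Take the one that holds the mate cup and the canister and draw its handle straight up until its lock button clicks out above the sleeve, then let go; the handle must stay up by itself. Leave the handle of the other caddy, with the glass jars, as it is.

Things in the scene. Friction and masses are not known exactly. Their poses are not given: they have to be found in the camera images.
- caddy_grip (a point): Centre of the mate caddy's black grip bar: 110 mm long along its y axis, 22 mm wide (x) and high (z), level, on a 16 mm square aluminium post with a 26 mm collar down to 18 mm below the bar's centre. That centre is 165 mm above the counter with the handle down, plus caddy_handle. The cup (bay at +y) and canister (bay at -y) reach up to 100 mm. Nothing else is near the bar.
- caddy_handle (a joint): How far the mate caddy's handle is drawn up, m: 0 down; the lock button clears the sleeve's rim at 0.080; end stop at 0.100. Starts at 0 to 0.03. Slides straight up with about 7 N and stays where left; once the button is out it cannot go below 0.080. The upright sleeve, 30 mm square, has its rim 110 mm above the counter, in a grey tray 130 x 230 x 55 mm fixed to the counter.
- caddy_button (a joint): How far the mate caddy's lock button stands out, m: about 0 while the sleeve holds it in, 0.008 when it has clicked out. A round steel spring button, 11 mm across, on the post's +x face, 129.5 mm below the grip bar's centre: hidden in the sleeve until the handle is drawn up.
- spare_grip (a point): Centre of the grip bar of the other caddy, of the same make and size, which holds two glass jars with steel caps; its handle is to be left as it is.

How it is judged (in metres and radians):
At the end, for the whole second after the job is handed in: The mate caddy's lock button stands out by more than 5 mm above the sleeve with its handle drawn up by more than 75 mm and at rest, and the other caddy's handle is within 15 mm of where it started (value of joint caddy_button above 0.005 m and value of joint caddy_handle above 0.075 m and velocity of joint caddy_handle between -0.01 and 0.01 m/s and distance of spare_grip from where it was at the start of the episode below 0.015 m); the robot touches nothing.
It fails at once if the other caddy's handle is moved by more than 15 mm (distance of spare_grip from where it was at the start of the episode above 0.015 m).
It also fails if it takes over 27 s, if anything falls off the work surface, if the arm or the gripper's body presses on something with over 40 N, if the wrist force passes 120 N, or if a joint passes its speed limit or range.

### The arm

A 6-joint arm with a two-finger parallel gripper is mounted at the origin on the work surface. World frame = base frame: x ahead of the robot, y to its left, z up, the work surface at z = 0. Lengths are in mm, angles in rad, forces in N, time in s.
With the tool pointing down it reaches from about 325 to 900 mm from the base axis. Payload 6.1 kg.
Tool frame: the origin (TCP) lies at the very end of the fingers, on their centre line; the grasp point (between the pads) lies ctrl.grip_depth behind it (ctrl.grip_depth is the distance from the TCP to the grasp point, in mm); z points along the fingers, y is the direction in which the jaws open and shut (so a half turn about z gives the same grasp; the last joint's range is limited). The gripper opens to 87 mm and grips with 3 to 60 N. Pads are 19 mm wide; open, the fingers measure 117 mm over their backs; the gripper's body (75 mm by 190 mm) begins 51 mm behind the grasp point.
Start: joints at [-0.126, 0.22, 1.526, -0, 1.395, -0.126], TCP at [624.992, -0.003, 198.438] pointing down, gripper open.
Joint ranges: [-2.98, 2.98], [-0.91, 2.08], [0.09, 2.57], [-1.24, 4.39], [0.2, 2.65], [-2.68, 2.68]. Speed limits (rad/s): [2.57, 2.57, 3.01, 3.14, 3.14, 3.14].

### API

Orientations are given as a rotation vector (axis times angle).
In Python, from cell import readout, capture, ctrl gives the robot as it stands. The module is installed in compiled form; this text tells all that it offers.
- The arm moves only by the tool carry_out, never from a script. Its argument "targets" is a list that holds one entry, the list of rows, each a list of 7 numbers: the closure, from 0 (fully open) to 1 (shut), then the shift along the tool's x, y, z in m, then the turn, a rotation vector about the tool's x, y, z in degrees. A call has 1 to 8 rows; each row is the pose to reach, as a shift and turn from the pose commanded when the call began, along the tool's axes at that moment; what a row does not reach only later rows make up. A row lasts 1/12 s, in which the tool goes at most 41.7 mm and 7.16 degrees, less where a joint would pass 70% of its speed; a pose out of reach is approached as far as the arm can. A call with a gripper value outside its range is refused whole. The fingers move at their own pace and stop on an object; the grip force is fixed at half the most. Time passes only in rows, so rows that repeat a pose let the fingers close. It gives the time, the measured TCP pose, the force and the opening at its end, in the units of the state.
- readout.get_state(): the state, without advancing time (a new reading comes with each control period).
- capture(name): name is "scene" or "side" or "wrist"; returns a dict with "frame" (480x640x3 uint8, red, green, blue), "camera_matrix" (3x3 intrinsics, pixels), "camera_from_world" (4x4, takes a point from world to camera coordinates). Camera axes: x right, y down, z forward; pixel columns grow to the right and rows downward; lengths in mm; the calibration is good to about 2 mm. The wrist camera is an equidistant fisheye: a pixel r from the principal point sees the ray r / f radians off the axis. A picture is of the moment at which its call begins. There is no depth.
- ctrl.sign_off(): hands the job in, once; it reports no verdict.
The state is a dict: "time": time; "qpos": joint angles; "joint_vel": joint speeds; "joint_efforts": joint torques, N m; "eef_pos": TCP position; "tool_rot": TCP orientation; "wrist_force": force on the tool from outside, world axes, zero at the start; "moment": the same for the moment, N m; "opening": finger opening in mm.
Only numpy, scipy, OpenCV 4.12 (cv2) and the standard library are available. Lean on these libraries where they do the work, as an engineer would, in place of code of your own. Each camera call takes 0.05 s, during which the arm holds its last target. There are 200 camera calls.

## Working session

There is one attempt and no reset: what is moved stays moved. The work goes in short steps, Python scripts to look and compute and a tool call to move; the robot and the scene stay as the last step left them, time stands still between calls to the robot, and variables do not carry over. Pictures are saved under pics/ and viewed, about 8 in all and at most 12, crops included, and the job is handed in when it is done.

Besides the shell and the picture viewer there is one more tool, called by a JSON object that holds its "fn" and its "kwargs". carry_out: Moves the arm, as the interface text tells. Its arguments: {"type":"object","properties":{"targets":{"type":"array"}},"required":["targets"]}

```bash
mkdir -p pics; python3 - <<'E'
from cell import readout,capture,ctrl
import cv2,numpy as np,pickle
d={}
for n in("scene","side"):
    c=capture(n);d[n]=c
    cv2.imwrite(f"pics/{n}0.png",c["frame"][:,:,::-1])
    print(n,c["camera_matrix"].round(1).tolist(),c["camera_from_world"].round(3).tolist())
pickle.dump(d,open("d.pkl","wb"))
s=readout.get_state();print(s,ctrl.grip_depth)
E
```

```text
scene [[480.1, 0.0, 323.1], [0.0, 480.1, 243.0], [0.0, 0.0, 1.0]] [[-0.516, 0.857, 0.008, 271.316], [0.661, 0.404, -0.632, -252.718], [-0.545, -0.321, -0.775, 1246.991], [0.0, 0.0, 0.0, 1.0]]
side [[554.9, 0.0, 325.4], [0.0, 554.9, 241.2], [0.0, 0.0, 1.0]] [[0.898, -0.44, -0.002, -479.166], [-0.244, -0.495, -0.834, 261.956], [0.366, 0.749, -0.552, 694.848], [0.0, 0.0, 0.0, 1.0]]
{'time': 0.1, 'qpos': array([-1.26074561e-01,  2.21152241e-01,  1.52749294e+00, -2.83106108e-05,
        1.39472589e+00, -1.26156643e-01]), 'joint_vel': array([-8.18615822e-04, -1.22038718e-03, -2.60597046e-03,  3.80656377e-05,
        7.59092470e-04, -1.57704783e-04]), 'joint_efforts': array([ 7.49785686e-04, -4.95945239e+01, -3.88519800e+01,  7.01414770e-02,
        5.15591155e-02, -7.55870246e-05]), 'eef_pos': array([6.24390122e+02, 7.90674417e-02, 1.97445612e+02]), 'tool_rot': array([-2.22036254e+00, -2.22055586e+00,  1.74500982e-03]), 'wrist_force': array([-1.18486107, -0.53151135, -0.27618923]), 'moment': array([-0.02833967,  0.03600879,  0.01739394]), 'opening': 87.2219520292042} 18.700000000000003
```

View pics/scene0.png

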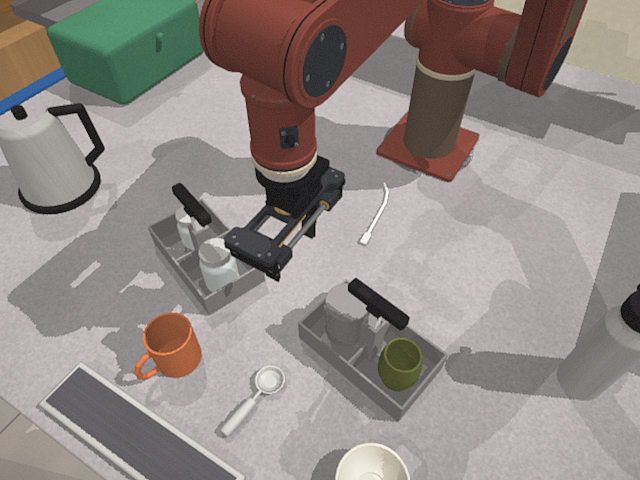

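View pics/side0.png

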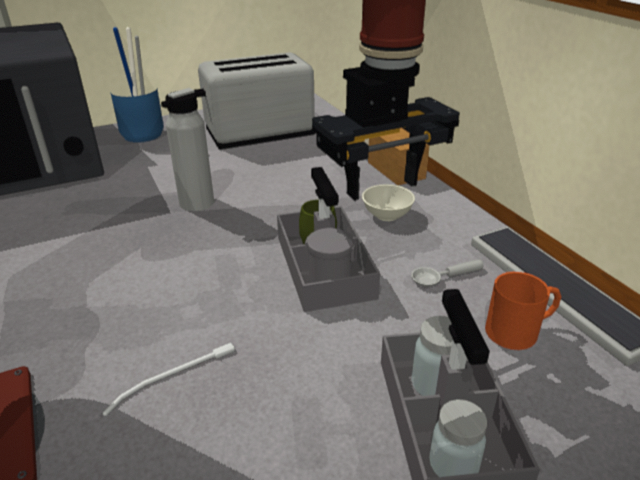

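Scene: the mate caddy (green cup, grey canister) has its black bar from about (352,284) to (404,323); in the side view it runs (318,172)–(332,202). The jar caddy's bar is at (190,204) in the scene view and (465,325) in the side view. I'll triangulate the mate bar's centre and ends.

```bash
cat > h.py <<'E'
import cv2,numpy as np
def bar(img,roi,thr=45):
    x0,y0,x1,y1=roi
    m=(img[y0:y1,x0:x1].max(2)<thr).astype(np.uint8)
    n,l,st,_=cv2.connectedComponentsWithStats(m)
    k=1+st[1:,4].argmax(); ys,xs=np.nonzero(l==k); p=np.c_[xs+x0,ys+y0].astype(float)
    c,(w,h),a=cv2.minAreaRect(p.astype(np.float32))
    d=np.linalg.svd(p-p.mean(0),full_matrices=False)[2][0]; t=(p-p.mean(0))@d
    return p.mean(0),d,len(p),(w,h),np.array([p.mean(0)+d*t.min(),p.mean(0)+d*t.max()])
def tri(cs,ps):
    P=[c["camera_matrix"]@c["camera_from_world"][:3] for c in cs]
    X=cv2.triangulatePoints(P[0],P[1],*[np.array(p,float).reshape(2,1) for p in ps]);return (X[:3]/X[3]).ravel()
E
python3 - <<'E'
import pickle,numpy as np,cv2
from h import *
d=pickle.load(open("d.pkl","rb"))
cs=[d["scene"],d["side"]]
for nm,r in(("mate",[(335,270,420,335),(305,162,342,212)]),("spare",[(165,178,215,230),(435,285,495,365)])):
    b=[bar(c["frame"],q) for c,q in zip(cs,r)]
    for x in b: print(x[0].round(1),x[2],np.round(x[3],1),x[4].round(1).tolist())
    print(nm,tri(cs,[x[0] for x in b]).round(1))
    e0,e1=b[0][4],b[1][4]
    for o in(1,-1):
        A=tri(cs,[e0[0],e1[::o][0]]);B=tri(cs,[e0[1],e1[::o][1]])
        print(o,A.round(1),B.round(1),np.linalg.norm(A-B).round(1),"yaw",np.degrees(np.arctan2(*(A-B)[1::-1])).round(1))
E
```

```text
[378.6 305.8] 845 [70.1 19. ] [[348.7, 284.1], [405.4, 325.2]]
[324.1 187.2] 577 [42.8 17.1] [[314.0, 167.5], [333.6, 205.6]]
mate [600.2 142.5 163. ]
1 [589.8 109.4 208.8] [612.7 172.8 120. ] 111.5 yaw -109.8
-1 [587.7  82.4 161.4] [610.5 196.3 172.2] 116.7 yaw -101.3
[189.9 203.7] 523 [51.5 15.1] [[174.4, 184.8], [207.0, 224.5]]
[464.5 328. ] 1752 [83.2 26.4] [[446.7, 289.7], [481.7, 365.1]]
spare [ 588.4 -247.4  170.4]
1 [ 583.  -242.6  223.1] [ 597.4 -249.9  113.1] 111.2 yaw 153.3
-1 [ 567.3 -302.9  172.5] [ 611.4 -185.   173.1] 125.8 yaw -110.5
```

Bar centre is about (600,142,164) with its y axis at 79°, so the handle is nearly fully down. Next I move above it with a yaw of about 11° and look with the wrist camera.

{"fn": "carry_out", "kwargs": {"targets": [[[0,0.03,-0.005,-0.01,0,0,3],[0,0.065,-0.011,-0.02,0,0,6],[0,0.1,-0.017,-0.03,0,0,9],[0,0.13,-0.022,-0.03,0,0,11],[0,0.142,-0.024,-0.03,0,0,11],[0,0.142,-0.024,-0.03,0,0,11],[0,0.142,-0.024,-0.03,0,0,11]]]}}

```text
time: 0.68
eef_pos: [600.6, 142.0, 227.7]
tool_rot: [2.422, 2.001, -0.002]
wrist_force: [0.9, -0.0, -0.3]
opening: 87.1
```

```bash
python3 - <<'E'
from cell import readout,capture
import cv2,pickle
d={}
for n in("wrist","side","scene"): d[n]=capture(n)
pickle.dump(d,open("d1.pkl","wb"))
cv2.imwrite("pics/w1.png",d["wrist"]["frame"][:,:,::-1])
cv2.imwrite("pics/s1.png",cv2.hconcat([cv2.resize(d["side"]["frame"][90:310,210:430],(400,400)),cv2.resize(d["scene"]["frame"][200:420,270:490],(400,400))])[:,:,::-1])
s=readout.get_state();print(s["time"],s["eef_pos"],s["tool_rot"])
print(d["wrist"]["camera_matrix"],d["wrist"]["camera_from_world"].round(3))
E
```

```text
0.8333 [601.07033531 140.48775551 227.83087187] [-2.42520866e+00 -1.99688559e+00  1.74854348e-03]
[[371.64829954   0.         322.8133542 ]
 [  0.         371.64829954 236.26600087]
 [  0.           0.           1.        ]] [[ 9.82000e-01 -1.89000e-01 -1.00000e-03 -5.61873e+02]
 [-1.80000e-01 -9.37000e-01  2.98000e-01  1.97094e+02]
 [-5.70000e-02 -2.92000e-01 -9.55000e-01  4.95306e+02]
 [ 0.00000e+00  0.00000e+00  0.00000e+00  1.00000e+00]]
```

View pics/w1.png

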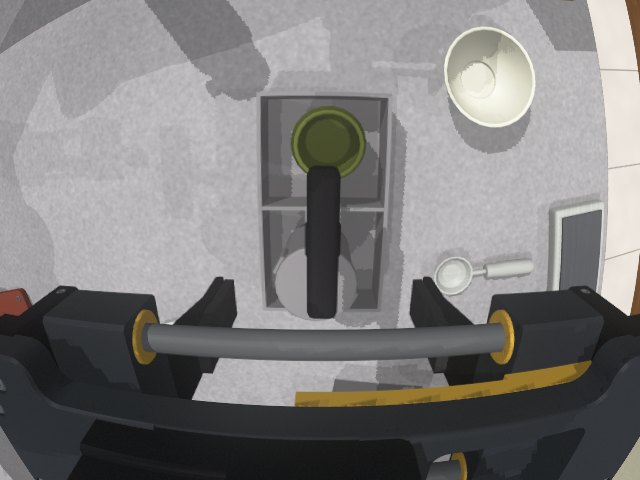

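View pics/s1.png

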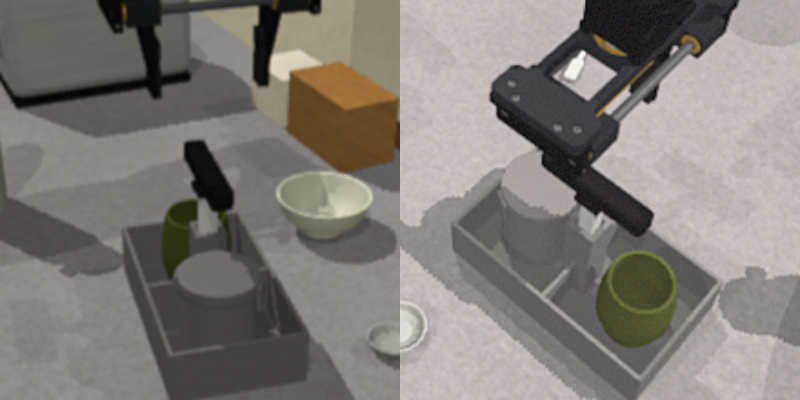

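The wrist view shows the bar between the open fingers, running straight up and down the image from (323,167) to (321,318), so the yaw looks right. I'll cast the bar's end rays onto its top plane.

```bash
python3 - <<'E'
import pickle,numpy as np
from h import bar
c=pickle.load(open("d1.pkl","rb"))["wrist"]
K=c["camera_matrix"];T=c["camera_from_world"];R=T[:3,:3];C=-R.T@T[:3,3]
b=bar(c["frame"],(290,155,355,325),50);print(b[4],b[2:4])
for z in(176,186):
  X=[]
  for u,v in b[4]:
    d=np.array([u-K[0,2],v-K[1,2]])/K[0,0];th=np.linalg.norm(d)
    r=R.T@np.r_[d/th*np.sin(th),np.cos(th)];X.append(C+r*(z-C[2])/r[2])
  X=np.array(X);e=X[1]-X[0];print(z,X.round(1).tolist(),X.mean(0).round(1),np.linalg.norm(e).round(1),np.degrees(np.arctan2(e[1],e[0])).round(1))
E
```

```text
[[322.79633318 164.96557465]
 [323.69951227 317.03741961]] (4168, (151.99996948242188, 33.99999237060547))
176 [[610.3, 197.7, 176.0], [590.3, 90.0, 176.0]] [600.3 143.8 176. ] 109.6 -100.5
186 [[610.5, 198.8, 186.0], [591.3, 95.6, 186.0]] [600.9 147.2 186. ] 104.9 -100.5
```

Length fits a handle height of about 0, and the centre is (600.3,143.8). Descend to TCP z ≈ 154, so the tips stay above the wider collar, and close.

{"fn": "carry_out", "kwargs": {"targets": [[[0,0.001,0,0.03,0,0,0],[0,0.002,0,0.05,0,0,0],[0,0.002,0,0.065,0,0,0],[0,0.002,0,0.073,0,0,0],[0,0.002,0,0.073,0,0,0],[0,0.002,0,0.073,0,0,0]]]}}

```text
time: 1.33
eef_pos: [601.6, 143.1, 155.5]
tool_rot: [-2.425, -1.997, 0.001]
wrist_force: [0.3, 0.1, 0.7]
opening: 86.9
```

{"fn": "carry_out", "kwargs": {"targets": [[[0.3,0,0,0,0,0,0],[0.6,0,0,0,0,0,0],[1,0,0,0,0,0,0],[1,0,0,0,0,0,0],[1,0,0,0,0,0,0],[1,0,0,0,0,0,0],[1,0,0,0,0,0,0],[1,0,0,0,0,0,0]]]}}

```text
time: 2.0
eef_pos: [601.3, 144.0, 155.4]
tool_rot: [-2.424, -1.998, 0.0]
wrist_force: [0.3, 0.7, 0.4]
opening: 41.9
```

{"fn": "carry_out", "kwargs": {"targets": [[[1,0,0,0,0,0,0],[1,0,0,0,0,0,0],[1,0,0,0,0,0,0],[1,0,0,0,0,0,0],[1,0,0,0,0,0,0],[1,0,0,0,0,0,0],[1,0,0,0,0,0,0],[1,0,0,0,0,0,0]]]}}

```text
time: 2.67
eef_pos: [601.3, 144.0, 155.4]
tool_rot: [-2.424, -1.998, 0.0]
wrist_force: [0.1, 0.2, 1.0]
opening: 0.2
```

The opening went to 0.2 mm, so nothing was gripped. I'll look before moving.

```bash
python3 - <<'E'
from cell import readout,capture
import cv2,pickle
d={}
for n in("wrist","side","scene"): d[n]=capture(n)
pickle.dump(d,open("d2.pkl","wb"))
a=cv2.resize(d["wrist"]["frame"][120:380,190:450],(400,400))
b=cv2.resize(d["side"]["frame"][110:270,240:400],(400,400),interpolation=2)
cv2.imwrite("pics/s2.png",cv2.hconcat([a,b])[:,:,::-1])
E
```

```text
(no output)
```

View pics/s2.png

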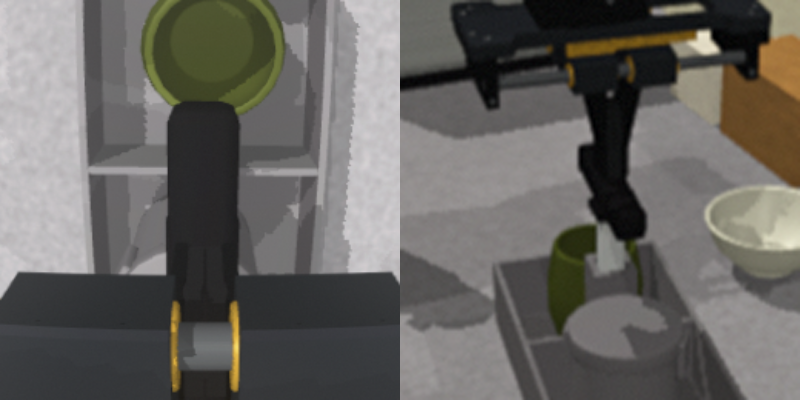

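The bar is still in place and the dark fingers merge with it, so I can't tell where the tips sit. I'll enlarge and brighten both views and mark the projected TCP.

```bash
python3 - <<'E'
import cv2,pickle,numpy as np
from cell import readout
s=readout.get_state();print(s["eef_pos"],s["wrist_force"],s["opening"])
d=pickle.load(open("d2.pkl","rb"));o=[]
for n,(x0,y0,w) in(("side",(280,130,90)),("scene",(320,240,110))):
    c=d[n];f=c["frame"].astype(float)
    g=(255*(f/255)**.45).astype(np.uint8)[y0:y0+w,x0:x0+w];k=400/w
    g=cv2.resize(g,(400,400),interpolation=cv2.INTER_CUBIC)
    for X,col in((s["eef_pos"],(255,0,0)),(s["eef_pos"]+[0,0,40],(0,255,0))):
        p=c["camera_matrix"]@(c["camera_from_world"]@np.r_[X,1])[:3];p=p[:2]/p[2];print(n,p.round(1))
        cv2.circle(g,tuple(((p-[x0,y0])*k).astype(int).tolist()),4,col,1)
    o.append(g)
cv2.imwrite("pics/s3.png",cv2.hconcat(o)[:,:,::-1])
E
```

```text
[601.38988536 143.95272236 155.4556058 ] [0.61711821 1.30311344 0.59743113] 0.7358779123820799
side [323.8 190.4]
side [323.7 168.9]
scene [377.8 309.7]
scene [380.3 295.8]
```

View pics/s3.png

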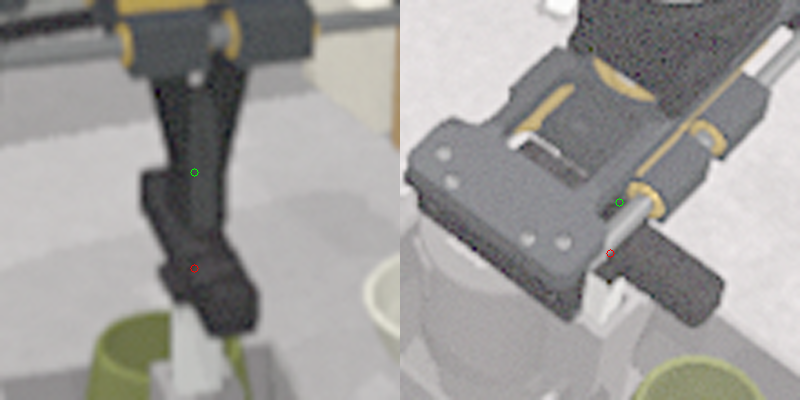

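In the brightened side view the fingers seem to straddle the bar at the marked TCP (324,190). That contradicts the reported opening of about 0. A slow 15 mm lift will tell: a held handle should show about 7 N of drag.

{"fn": "carry_out", "kwargs": {"targets": [[[1,0,0,-0.002,0,0,0],[1,0,0,-0.005,0,0,0],[1,0,0,-0.008,0,0,0],[1,0,0,-0.011,0,0,0],[1,0,0,-0.015,0,0,0]]]}}

```text
time: 3.23
eef_pos: [601.4, 144.0, 170.8]
tool_rot: [2.424, 1.998, 0.0]
wrist_force: [0.0, 0.4, -0.4]
opening: 0.6
```

```bash
python3 - <<'E'
import pickle,cv2
from cell import readout,capture
from h import *
s=readout.get_state();print(s["eef_pos"],s["wrist_force"],s["opening"])
d={n:capture(n) for n in("side","wrist")}
o=pickle.load(open("d2.pkl","rb"))
# shift of the bar: near end tip (side), far end tip (wrist)
for n,r in(("side",(312,140,345,220)),("wrist",(290,150,355,290))):
  for c in(o[n],d[n]):
    b=bar(c["frame"],r,50);print(n,b[4].round(1).tolist(),b[2])
a=[cv2.resize(x["side"]["frame"][130:230,280:380],(400,400),interpolation=2) for x in(o,d)]
g=(255*(cv2.hconcat(a)/255.)**.5).astype(np.uint8);cv2.imwrite("pics/s4.png",g[:,:,::-1])
E
```

```text
[601.38078034 143.95076253 170.80569266] [ 0.03748896  0.41638013 -0.35886947] 0.6106265964274022
side [[323.7, 139.6], [326.1, 209.2]] 1230
side [[322.0, 139.4], [326.9, 209.3]] 1081
wrist [[321.8, 185.9], [321.0, 289.2]] 4679
wrist [[321.0, 181.0], [320.6, 289.1]] 4542
```

View pics/s4.png

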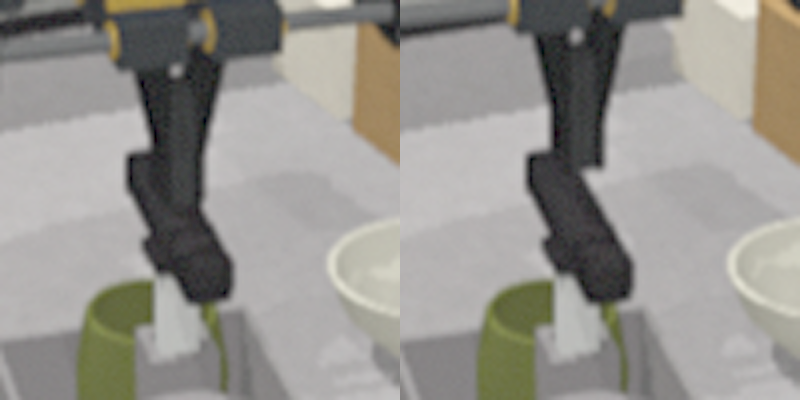

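The bar did not move and there was no drag. In the side view the shut tips end near (326,171), about 11 px above where the reported TCP projects, so the real tips sit higher than reported. I'll measure this offset from the open-finger views at the hover pose.

```bash
python3 - <<'E'
import pickle,numpy as np
d=pickle.load(open("d1.pkl","rb"))
e=np.array([601.,141,227.8]);y=np.array([.982,-.19,0])
c=d["side"];M=c["camera_matrix"]@c["camera_from_world"][:3]
pr=lambda X:(lambda p:(p[:2]/p[2]).round(1))(M@np.r_[X,1])
for dz in(0,10,20,30): print("side",dz,pr(e-46*y+[0,0,dz]),pr(e+46*y+[0,0,dz]),"seen ~(295,143) (354,136)")
c=d["wrist"];K=c["camera_matrix"];T=c["camera_from_world"]
for dz in(0,10,20,30):
  o=[]
  for s in(-1,1):
    p=(T@np.r_[e+s*44*y+[0,0,dz],1])[:3];th=np.arctan2(np.hypot(*p[:2]),p[2])
    o.append((p[:2]/np.hypot(*p[:2])*th*K[0,0]+K[:2,2]).round(0))
  print("wrist",dz,o,"seen ~(235,279) (412,279)")
E
```

```text
side 0 [296.4 154.7] [351.5 148.4] seen ~(295,143) (354,136)
side 10 [296.2 148.9] [351.7 142.7] seen ~(295,143) (354,136)
side 20 [296. 143.] [351.8 136.9] seen ~(295,143) (354,136)
side 30 [295.8 137.1] [352. 131.] seen ~(295,143) (354,136)
wrist 0 [array([246., 281.]), array([405., 281.])] seen ~(235,279) (412,279)
wrist 10 [array([243., 288.]), array([408., 288.])] seen ~(235,279) (412,279)
wrist 20 [array([239., 297.]), array([412., 297.])] seen ~(235,279) (412,279)
wrist 30 [array([235., 306.]), array([417., 306.])] seen ~(235,279) (412,279)
```

Both the side view and the wrist spread put the tips about 20 mm above the reported TCP. So the fingers closed just over the bar. I'll reopen and descend to a reported z of about 136, which puts the real tips near 155.

{"fn": "carry_out", "kwargs": {"targets": [[[0.2,0,0,0,0,0,0],[0.2,0,0,0,0,0,0],[0.2,0,0,0,0,0,0],[0.2,0,0,0,0,0,0],[0.2,0,0,0,0,0,0],[0.2,0,0,0,0,0,0],[0.2,0,0,0,0,0,0],[0.2,0,0,0,0,0,0]]]}}

```text
time: 4.0
eef_pos: [601.4, 143.9, 170.4]
tool_rot: [-2.424, -1.998, 0.0]
wrist_force: [0.7, 0.4, 0.1]
opening: 45.5
```

{"fn": "carry_out", "kwargs": {"targets": [[[0.2,0,0,0,0,0,0],[0.2,0,0,0,0,0,0],[0.2,0,0,0,0,0,0],[0.2,0,0,0,0,0,0]]]}}

```text
time: 4.33
eef_pos: [601.4, 144.0, 170.5]
tool_rot: [-2.424, -1.998, -0.0]
wrist_force: [-0.1, -0.0, -0.4]
opening: 67.6
```

{"fn": "carry_out", "kwargs": {"targets": [[[0.2,0,0,0.01,0,0,0],[0.2,0,0,0.02,0,0,0],[0.2,0,0,0.028,0,0,0],[0.2,0,0,0.034,0,0,0],[0.2,0,0,0.034,0,0,0],[0.6,0,0,0.034,0,0,0],[1,0,0,0.034,0,0,0],[1,0,0,0.034,0,0,0]]]}}

```text
time: 5.0
eef_pos: [601.8, 144.0, 137.0]
tool_rot: [2.424, 1.998, 0.001]
wrist_force: [0.8, 0.5, -0.1]
opening: 56.8
```

{"fn": "carry_out", "kwargs": {"targets": [[[1,0,0,0,0,0,0],[1,0,0,0,0,0,0],[1,0,0,0,0,0,0],[1,0,0,0,0,0,0],[1,0,0,0,0,0,0],[1,0,0,0,0,0,0],[1,0,0,0,0,0,0],[1,0,0,0,0,0,0]]]}}

```text
time: 5.67
eef_pos: [600.5, 144.2, 136.3]
tool_rot: [-2.423, -1.997, 0.002]
wrist_force: [-5.8, 0.9, 3.7]
opening: 21.5
```

Gripped: the opening is 21.5 mm. Now I draw it straight up by 92 mm.

{"fn": "carry_out", "kwargs": {"targets": [[[1,0,-0.001,-0.005,0,0,0],[1,0,-0.001,-0.015,0,0,0],[1,0,-0.001,-0.025,0,0,0],[1,0,-0.001,-0.035,0,0,0],[1,0,-0.001,-0.045,0,0,0]]]}}

```text
time: 6.08
eef_pos: [600.5, 144.2, 181.2]
tool_rot: [-2.424, -1.998, 0.0]
wrist_force: [4.8, 1.4, -10.0]
opening: 21.6
```

{"fn": "carry_out", "kwargs": {"targets": [[[1,0,0,-0.01,0,0,0],[1,0,0,-0.02,0,0,0],[1,0,0,-0.03,0,0,0],[1,0,0,-0.038,0,0,0],[1,0,0,-0.044,0,0,0],[1,0,0,-0.047,0,0,0],[1,0,0,-0.047,0,0,0],[1,0,0,-0.047,0,0,0]]]}}

```text
time: 6.75
eef_pos: [600.5, 144.1, 230.1]
tool_rot: [2.424, 1.998, 0.001]
wrist_force: [-1.7, 0.9, 3.2]
opening: 21.7
```

```bash
python3 - <<'E'
import cv2
from cell import readout,capture
from h import *
s=readout.get_state();print(s["eef_pos"],s["wrist_force"],s["opening"])
a=[cv2.resize(capture(n)["frame"][y:y+130,x:x+130],(400,400),interpolation=2) for n,x,y in(("side",265,110),("scene",320,220))]
g=(255*(cv2.hconcat(a)/255.)**.6).astype(np.uint8);cv2.imwrite("pics/s5.png",g[:,:,::-1])
E
```

```text
[600.52441704 144.13178867 230.05312056] [-1.7360272   0.88670395  3.21694783] 21.66285487800666
```

View pics/s5.png

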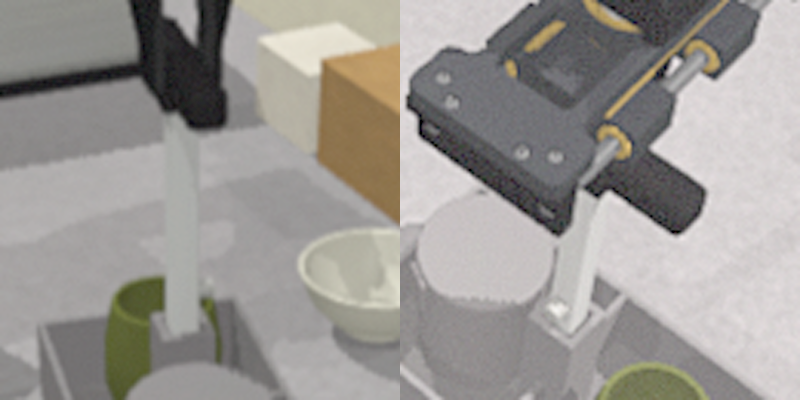

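The handle is up about 93 mm. The scene crop shows the round steel button at (558,308), just above the sleeve rim. Release and retreat upward.

{"fn": "carry_out", "kwargs": {"targets": [[[0.3,0,0,0,0,0,0],[0.3,0,0,0,0,0,0],[0.3,0,0,0,0,0,0],[0.3,0,0,0,0,0,0],[0.3,0,0,0,0,0,0],[0.3,0,0,0,0,0,0],[0.3,0,0,0,0,0,0],[0.3,0,0,0,0,0,0]]]}}

```text
time: 7.52
eef_pos: [600.4, 144.1, 228.4]
tool_rot: [-2.424, -1.998, 0.0]
wrist_force: [0.5, 0.4, -1.1]
opening: 59.8
```

{"fn": "carry_out", "kwargs": {"targets": [[[0.3,0,0,-0.01,0,0,0],[0.3,0,0,-0.03,0,0,0],[0.3,0,0,-0.05,0,0,0],[0.3,0,0,-0.07,0,0,0],[0.3,0,0,-0.08,0,0,0],[0.3,0,0,-0.08,0,0,0],[0.3,0,0,-0.08,0,0,0],[0.3,0,0,-0.08,0,0,0]]]}}

```text
time: 8.18
eef_pos: [599.8, 144.1, 307.0]
tool_rot: [-2.423, -1.998, 0.003]
wrist_force: [0.0, 0.2, 0.2]
opening: 61.0
```

```bash
python3 - <<'E'
import cv2,pickle
from cell import readout,capture
from h import *
s=readout.get_state();print(s["time"],s["eef_pos"],s["wrist_force"],s["opening"])
d={n:capture(n) for n in("side","scene")}
cs=[d["scene"],d["side"]];b=[bar(c["frame"],q) for c,q in zip(cs,[(165,178,215,230),(435,285,495,365)])]
print("spare",tri(cs,[x[0] for x in b]).round(1))
a=[cv2.resize(d[n]["frame"][y:y+130,x:x+130],(400,400),interpolation=2) for n,x,y in(("side",265,100),("scene",320,220))]
g=(255*(cv2.hconcat(a)/255.)**.6).astype(np.uint8);cv2.imwrite("pics/s6.png",g[:,:,::-1])
E
```

```text
8.1833 [599.84230911 144.05448329 306.99264629] [0.04597272 0.17618649 0.20889596] 61.02912960590646
spare [ 589.2 -245.3  168.6]
```

View pics/s6.png

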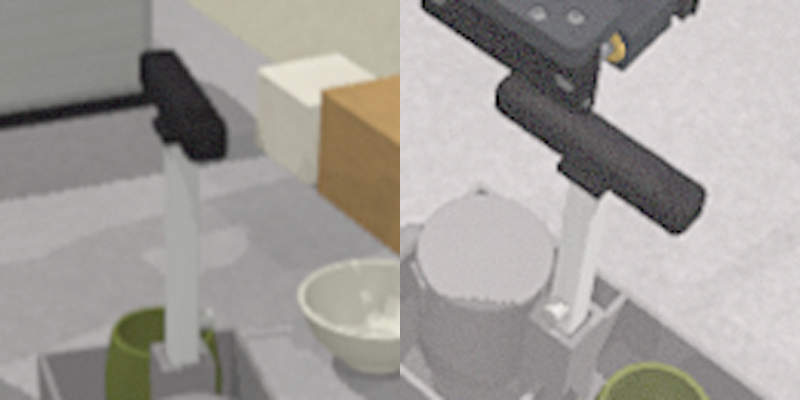

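The released handle stays up with the button visible above the rim, the gripper is clear, and the spare bar has not moved. Handing in.

```bash
python3 -c "
from cell import ctrl;print(ctrl.sign_off())"
```

```text
the job is handed in; nothing more can be done
None
```

I drew the mate caddy's handle up about 93 mm, let go and backed off above it. The job was handed in at about 8.2 s of the 27 s.

**Last checks:**
- **Handle:** it stays up by itself after release.
- **Button:** the steel button shows just above the sleeve rim. I saw this only in the picture and did not measure how far it stands out.
- **Contact:** the wrist force is about 0, and the open fingers are well above the bar.
- **Other caddy:** its grip measures within about 3 mm of its first reading, which is camera noise.

**What disagreed:** my first grasp closed on air just above the bar. The cameras showed the fingertips about 20 mm higher than the reported TCP. I lowered the second grasp to match, and it held at once with a 21.5 mm opening on the 22 mm bar.

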